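# Take the screw's play out of a padlock fixture

## Robot

A 6-joint arm with a two-finger parallel gripper is mounted at the origin on a cart in front of the work surface, level with it; the furniture and walls round the work are solid. World frame = base frame: x ahead of the robot, y to its left, z up, the work surface at z = 0. Lengths are in m, angles in rad, forces in N, time in s.
With the tool pointing down it reaches from about 0.35 to 0.775 m from the base axis. Payload 5.5 kg.
Tool frame: the origin (TCP) lies midway between the tips of the shut fingers; the grasp point (between the pads) lies 19 mm behind it; z points along the fingers, y is the line along which they close (so a half turn about z gives the same grasp; the last joint's range is limited). The gripper opens to 85 mm and grips with 20 to 120 N. Pads are 22 mm wide; open, the fingers measure 114 mm over their backs; the gripper's body (76 mm by 85 mm) begins 54 mm behind the grasp point. The pads swing forward as they close: fully open they stand 13 mm farther back than shut.
Start: joints at [-1.451, 0.313, 0.046, 1.304, 0, 1.431], TCP at [0.148, -0.556, 0.192] pointing down, gripper open.
Joint ranges: [-2.76, 2.76], [-0.86, 1.69], [-1.03, 1.26], [-2.2, 2.34], [-1.47, 1.5], [-3.14, 3.14]. Speed limits (rad/s): [2.57, 2.57, 3.14, 3.14, 3.14, 3.14].

## Interface

Orientations are given as a unit quaternion [w, x, y, z].
In Python, from station import r, imaging gives the robot as it stands.
- The arm moves only by the tool send_rows, never from a script. Its argument "deltas" is a list of rows, each an object with "xyz": the shift along the tool's x, y, z in cm, a list of three; "rot": the turn, a rotation vector about the tool's x, y, z in rad, a list of three; "fingers": the opening, from 0 (shut) to 1 (fully open). In form: [{"xyz": [x, y, z], "rot": [wx, wy, wz], "fingers": fingers}, ...]. A call has 1 to 12 rows; each row is the pose to reach, as a shift and turn from the pose commanded when the call began, along the tool's axes at that moment; what a row does not reach only later rows make up. A row lasts 1/12 s, in which the tool goes at most 41.7 mm and 7.16 degrees, less where a joint would pass 70% of its speed; a pose out of reach is approached as far as the arm can. A call with a gripper value outside its range is refused whole. The fingers move at their own pace and stop on an object; "force" is the grip in N (left out, the last holds). Time passes only in rows, so rows that repeat a pose let the fingers close. It gives the time, the measured TCP pose, the force, the opening and the grip force at its end, in the units of the state.
- r.sense(): the state, without advancing time (a new reading comes with each control period).
- imaging.read_camera(name): name is "scene" or "top"; returns (picture, depth): 420x560x3 uint8, red, green, blue; 420x560 float32, m along the optical axis (not along the pixel's ray), 0 where there is no reading.
- imaging.camera_params(name): a dict with "intrinsics" (3x3 intrinsics, pixels), "eye" and "rotation" of the camera in the world. Camera axes: x right, y down, z forward; pixel columns grow to the right and rows downward; lengths in m; the calibration is good to about 2 mm. A picture is of the moment at which its call begins. camera_params takes no time and is no camera call.
- r.sign_off(): hands the job in; it is judged then, once.
The state is a dict: "clock": time; "joint_positions": joint angles; "dq": joint speeds; "effort": joint torques, N m; "ee_pos": TCP position; "tcp_rot": TCP orientation; "contact_force": force on the tool from outside, world axes, zero at the start; "ft_torque": the same for the moment, N m; "grip_width": opening from 0.0 (shut) to 1.0 (fully open); "gripper_force": force on a finger pad.
Only numpy, scipy, OpenCV 4.12 (cv2) and the standard library are available. Lean on these libraries where they do the work, as an engineer would, in place of code of your own. Each camera call takes 0.05 s, during which the arm holds its last target. There are 200 camera calls.

## Task

The crank of this screw fixture was last eased the wrong way, so the screw's nut floats in its play behind the jaw. Turn the crank anticlockwise until the jaw stands about a centimetre clear of the padlock, then bring it back clockwise and finish on that closing turn, with the play taken up and the jaw pressing the padlock with about 15 N; never squeeze it hard. Let go of the crank. Leave the padlock upright in its nest and the things around the fixture where they are.

Things in the scene. Friction and masses are not known exactly. Their poses are not given: they have to be found in the camera images.
- fixture: Screw fixture on a blue base plate (285 x 90 x 12 mm) fixed to the bench. Origin on the bench top under the vertical crank axis; x runs along the screw from the grey gear box (52 x 56 mm, top at z = 70 mm) past the sliding jaw and the padlock to the grey fixed jaw (face at x = 185 mm, top at z = 62 mm); y across, z up.
- handle (a point): Middle of the crank's upright black handle, a freely spinning sleeve of 18 mm diameter standing from 89 to 133 mm above the bench (this point: 111 mm). It travels on a circle of 45 mm radius about the crank axis (the fixture's z axis). The crank arm and hub below it reach up to 92 mm above the bench.
- crank (a joint): Crank angle, anticlockwise from above positive. Anticlockwise opens: the nut moves 10 mm per rad from the padlock; several turns are free. On the handle the crank's friction needs about 4 N, driving the jaw 2.2 N more, and each 10 N of jaw pressure a further 2.2 N. Friction keeps the crank and jaw where they are let go while the jaw pressure is below about 26 N.
- nut_face (a point): Centre of the front face (towards the padlock) of the brass nut that the screw drives, 40 mm above the bench. The nut is 26 mm long and sits in a 34 mm gap of the sliding jaw: 8 mm of play (0.8 rad of crank). It pushes the jaw forward with this face and pulls it back with its other face.
- jaw: Grey sliding jaw, 84 mm wide, on two rods; goes back up to 35 mm. Origin on the face that the nut pushes, 40 mm above the bench; axes as the fixture's. Nut face x in this frame: 0 when bearing forwards, -8 mm when pulling back. In front a black rubber pad on a stiff spring (15 N per mm), its face 48 mm before the origin when unloaded. Drag of about 10 N holds the jaw.
- padlock: Brass padlock, body 18 mm thick (along the screw), 42 mm wide, 66 mm high with its shackle, standing loose and upright on the base plate against the fixed jaw between two low ribs. Origin at the centre of its underside, z up.
- allen_set: Folding hex key set with black handle, 84 x 22 x 24 mm, lying on the bench beside the fixture; origin at the centre of its underside.
- tape_roll: Roll of blue tape, 64 mm diameter, 18 mm high, lying on the bench beside the fixture; origin at the centre of its underside.
- oil_bottle: White oil bottle with red spout, 40 mm diameter, 114 mm high, standing behind the fixture; origin at the centre of its underside.
There are look-alikes about, which are no part of the job. There is more than one size of the padlock; the job needs the smaller.

How it is judged:
On the way:
1. the jaw has been backed off: its origin at least 6 mm further from the fixed jaw than when the unloaded pad just touches the padlock (x of jaw in the frame of fixture below 0.1126 m and contact force between jaw and padlock below 0.5 N), for 0.2 s.
At the end, for the whole second after the job is handed in: The jaw presses the padlock with 8 to 24 N, the nut's front face bears on the jaw (gap under 1.5 mm), and the padlock stands upright (within 0.1 rad) within 8 mm of where it was; the crank is let go (contact force between jaw and padlock between 8 and 24 N and x of nut_face in the frame of jaw above -0.0015 m and angle between padlock's own z axis and vertical below 0.1 rad and distance of padlock from where it was at the start of the episode below 0.008 m); the robot touches nothing.
It fails at once if the padlock is squeezed with more than 40 N (contact force between jaw and padlock above 40 N).
It fails at once if the robot touches the padlock (contact force between any of the fingers, the arm and padlock above 1 N).
It fails at once if a bystander is moved by more than 20 mm (distance of any of allen_set, tape_roll, oil_bottle from where it was at the start of the episode above 0.02 m).
It also fails if it takes over 72 s, if anything falls off the work surface, if the arm or the gripper's body presses on something with over 40 N, if the wrist force passes 120 N, or if a joint passes its speed limit or range.

## Working session

There is one attempt and no reset: what is moved stays moved. The work goes in short steps, Python scripts to look and compute and a tool call to move; the robot and the scene stay as the last step left them, time stands still between calls to the robot, and variables do not carry over. Pictures are saved under pics/ and viewed, at most 10 in all, crops included, and the job is handed in when it is done.

Besides the shell and the picture viewer there is one more tool, called after "Request:" as a command line: name --argument value ..., lists and objects as JSON in quotes. send_rows: Moves the arm, as the interface text tells. Its arguments: {"type":"object","properties":{"deltas":{"type":"array"},"force":{"type":"number"}},"required":["deltas"]}

```bash
mkdir -p pics; ls; cat > h.py <<'E'
from station import r, imaging
import numpy as np, cv2
def snap(n,save=None):
    p,d=imaging.read_camera(n)
    if save: cv2.imwrite('pics/'+save,cv2.cvtColor(p,cv2.COLOR_RGB2BGR))
    return p,d
def ray(n,u,v):
    c=imaging.camera_params(n); R=np.array(c['rotation']);K=np.array(c['intrinsics'])
    return np.array(c['eye']),R@np.linalg.solve(K,[u,v,1.])
def onplane(n,u,v,z):
    e,d=ray(n,u,v); return e+d*(z-e[2])/d[2]
def bydepth(n,u,v,dep):
    e,d=ray(n,u,v); return e+d*dep
E
python3 - <<'E'
from h import *
for n in('scene','top'):
    snap(n,n+'0.png'); c=imaging.camera_params(n); print(n,c)
s=r.sense(); print(s)
E
```

```text
pics
scene {'intrinsics': array([[465.08262895,   0.        , 279.53346852],
       [  0.        , 465.08262895, 214.27672947],
       [  0.        ,   0.        ,   1.        ]]), 'eye': array([ 0.14400942, -0.80828789,  0.60781673]), 'rotation': array([-0.42847072,  0.85683816, -0.25310048,  0.13483825])}
top {'intrinsics': array([[384.84746589,   0.        , 276.63677702],
       [  0.        , 384.84746589, 213.24902731],
       [  0.        ,   0.        ,   1.        ]]), 'eye': array([ 0.35065203, -0.26193885,  0.94003377]), 'rotation': array([ 0.07382398, -0.67692669,  0.72822305, -0.07753371])}
{'clock': 0.1, 'joint_positions': array([-1.45058763e+00,  3.13922547e-01,  4.51427042e-02,  1.30363469e+00,
       -1.57115082e-06,  1.43119547e+00]), 'dq': array([ 0.00018397, -0.00019541,  0.0010848 ,  0.00021813, -0.0007175 ,
       -0.00062938]), 'effort': array([ 1.85337478e-03, -4.81725776e+01,  2.99242920e+01,  1.27964621e-02,
       -1.16492711e-04,  1.75115730e-05]), 'ee_pos': array([ 0.14764351, -0.55519455,  0.19082017]), 'tcp_rot': array([-8.09074897e-04,  9.91573909e-01,  1.29539678e-01,  7.05948793e-06]), 'contact_force': array([0.45725607, 0.57597964, 0.0896337 ]), 'ft_torque': array([-0.00102088,  0.02287084,  0.02513386]), 'gripper_force': 0.0, 'grip_width': 1.0011100003029967}
```

Rotation is a quaternion [w,x,y,z].

```bash
sed -i "s/R=np.array(c\['rotation'\])/R=Rot.from_quat(np.roll(c['rotation'],-1)).as_matrix()/; 2a from scipy.spatial.transform import Rotation as Rot" h.py; python3 - <<'E'
from h import *
print(ray('top',276,213)[1],ray('scene',280,214)[1], ray('top',277,113)[1])
E
```

```text
[ 0.21324067 -0.01137286 -0.97693512] [ 0.44898884  0.66575419 -0.59597125] [ 0.46625861 -0.03254777 -0.92162879]
```

View pics/scene0.png

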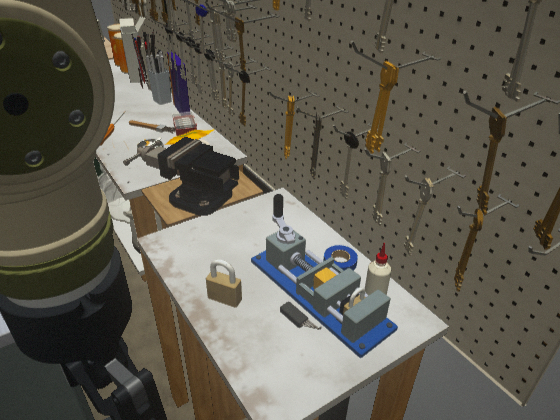

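View pics/top0.png

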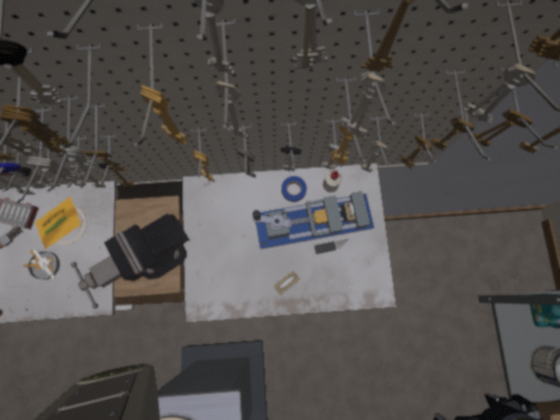

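The scene view shows the crank handle at about (278,205), the gear box at (285,245), the jaw at (335,285), the fixed jaw at (366,312) and the loose look-alike padlock at (224,283). In the top view the base plate spans (257..373, 195..248), with the handle at (257,215).

```bash
python3 - <<'E'
from h import *
t,dt=snap('top'); s,ds=snap('scene')
def blue(p): 
    h=cv2.cvtColor(p,cv2.COLOR_RGB2HSV); return cv2.inRange(h,(100,120,40),(125,255,255))
for n,p,roi,dd in(('top',t,(200,385,185,255),dt),('scene',s,(240,410,220,360),ds)):
    m=blue(p); u0,u1,v0,v1=roi; k=np.zeros_like(m);k[v0:v1,u0:u1]=m[v0:v1,u0:u1]
    v,u=np.nonzero(k)
    P=np.array([onplane(n,a,b,.012) for a,b in zip(u,v)])
    D=np.array([bydepth(n,a,b,dd[b,a]) for a,b in zip(u,v)])
    P=P[abs(D[:,2]-.012)<.012]  # keep plate pixels by height
    rc=cv2.minAreaRect(P[:,:2].astype(np.float32)*1000); print(n,len(u),len(P),rc,np.round(cv2.boxPoints(rc)))
    # dark handle
for n,p,dd,(u0,u1,v0,v1) in(('top',t,dt,(245,272,203,230)),('scene',s,ds,(268,290,188,225))):
    g=p.max(2); v,u=np.nonzero(g[v0:v1,u0:u1]<60); u+=u0;v+=v0
    D=np.array([bydepth(n,a,b,dd[b,a]) for a,b in zip(u,v)]); k=(D[:,2]>.07)&(D[:,2]<.16)
    print(n,k.sum(),u[k].mean(),v[k].mean(),v[k].min(),v[k].max(),D[k].mean(0),D[k].min(0),D[k].max(0))
A=cv2.resize(cv2.cvtColor(t[170:260,235:390],cv2.COLOR_RGB2BGR),None,fx=5,fy=5,interpolation=2)
cv2.imwrite('pics/topc.png',A)
A=cv2.resize(cv2.cvtColor(s[185:360,240:415],cv2.COLOR_RGB2BGR),None,fx=3.4,fy=3.4,interpolation=2)
cv2.imwrite('pics/scenec.png',A)
E
```

```text
top 796 793 ((558.2333374023438, -360.0640869140625), (143.93812561035156, 277.1578369140625), 6.179078578948975) [[ 472. -230.]
 [ 502. -506.]
 [ 645. -490.]
 [ 615. -215.]]Traceback (most recent call last):
  File "<stdin>", line 8, in <module>
  File "h.py", line 12, in onplane
    e,d=ray(n,u,v); return e+d*(z-e[2])/d[2]
        ~~~^^^^^^^
  File "h.py", line 9, in ray
    c=imaging.camera_params(n); R=Rot.from_quat(np.roll(c['rotation'],-1)).as_matrix();K=np.array(c['intrinsics'])
ValueError: time passes only in moves, steps and waits
```

```bash
cat > h.py <<'E'
from station import r, imaging
import numpy as np, cv2
from functools import lru_cache
from scipy.spatial.transform import Rotation as Rot
def snap(n):
    return imaging.read_camera(n)
@lru_cache
def cam(n):
    c=imaging.camera_params(n)
    return np.array(c['eye']),Rot.from_quat(np.roll(c['rotation'],-1)).as_matrix(),np.array(c['intrinsics'])
def ray(n,u,v):
    e,R,K=cam(n); return e,(R@np.linalg.solve(K,np.array([u,v,np.ones_like(u)],float))).T
def onplane(n,u,v,z):
    e,d=ray(n,u,v); return e+d*((z-e[2])/d[...,2])[...,None]
def bydepth(n,u,v,dep):
    e,d=ray(n,u,v); return e+d*np.asarray(dep)[...,None]
def pix(n,P):
    e,R,K=cam(n); q=K@(R.T@(np.asarray(P)-e)); return q[:2]/q[2]
E
cat > m.py <<'E'
from h import *
t,dt=snap('top'); s,ds=snap('scene')
def blue(p): 
    h=cv2.cvtColor(p,cv2.COLOR_RGB2HSV); return cv2.inRange(h,(100,120,40),(125,255,255))
for n,p,roi,dd,ex in(('top',t,(200,385,185,255),dt,(278,309,175,202)),('scene',s,(240,410,220,360),ds,(320,360,240,272))):
    m=blue(p); u0,u1,v0,v1=roi; k=np.zeros_like(m);k[v0:v1,u0:u1]=m[v0:v1,u0:u1]
    k[ex[2]:ex[3],ex[0]:ex[1]]=0
    v,u=np.nonzero(k)
    P=onplane(n,u,v,.012); D=bydepth(n,u,v,dd[v,u])
    P=P[abs(D[:,2]-.012)<.01]
    rc=cv2.minAreaRect(P[:,:2].astype(np.float32)*1000); print(n,len(u),len(P),rc,np.round(cv2.boxPoints(rc)).tolist())
for n,p,dd,(u0,u1,v0,v1) in(('top',t,dt,(245,272,203,230)),('scene',s,ds,(268,290,188,225))):
    g=p.max(2); v,u=np.nonzero(g[v0:v1,u0:u1]<60); u+=u0;v+=v0
    D=bydepth(n,u,v,dd[v,u]); k=(D[:,2]>.07)&(D[:,2]<.16)
    print(n,k.sum(),u[k].mean(),v[k].mean(),v[k].min(),v[k].max(),D[k].mean(0),D[k].min(0),D[k].max(0))
A=cv2.resize(cv2.cvtColor(t[170:260,235:390],cv2.COLOR_RGB2BGR),None,fx=5,fy=5,interpolation=2)
cv2.imwrite('pics/topc.png',A)
A=cv2.resize(cv2.cvtColor(s[185:360,240:415],cv2.COLOR_RGB2BGR),None,fx=3.4,fy=3.4,interpolation=2)
cv2.imwrite('pics/scenec.png',A)
E
python3 m.py
```

```text
top 667 661 ((526.9262084960938, -363.38372802734375), (82.42112731933594, 277.2308654785156), 5.749471664428711) [[472.0, -230.0], [500.0, -505.0], [582.0, -497.0], [554.0, -221.0]]
scene 1830 1812 ((527.0015869140625, -366.71697998046875), (89.61163330078125, 284.0740661621094), 6.176766395568848) [[467.0, -230.0], [498.0, -513.0], [587.0, -503.0], [556.0, -221.0]]
top 24 257.0 215.66666666666666 213 218 [ 0.52434996 -0.23022041  0.13109149] [ 0.52013033 -0.23478032  0.11973531] [ 0.52935065 -0.22527742  0.13784663]
scene 187 277.98395721925135 205.32085561497325 194 216 [ 0.52656719 -0.23395062  0.11517192] [ 0.51980601 -0.23971294  0.0915949 ] [ 0.53588632 -0.2239529   0.13346519]
```

View pics/topc.png

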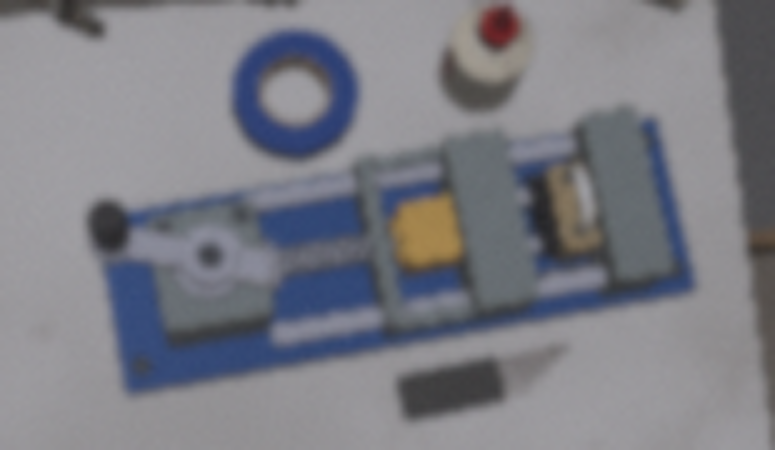

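View pics/scenec.png

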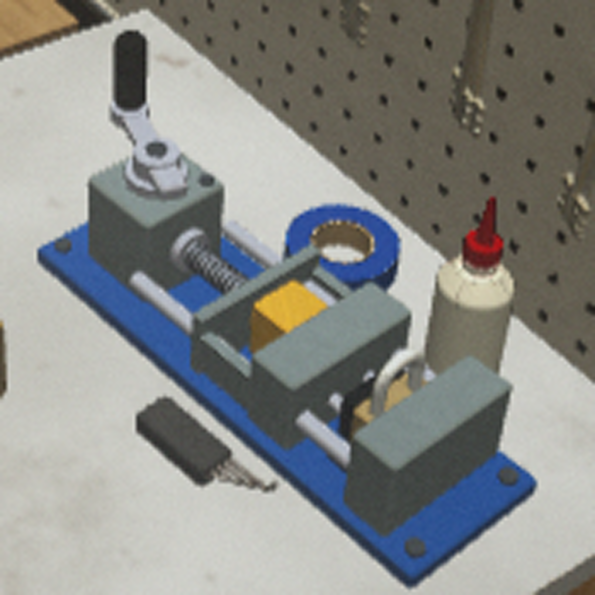

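The crops show the handle at the fixture's -x side (crop (108,225)). The hub is at (210,255), or full-frame (277,221). The nut is nearer the front of its gap, and the black pad is close to the padlock.

```bash
python3 - <<'E'
from h import *
t,dt=snap('top'); s,ds=snap('scene')
ex=np.array([np.sin(np.radians(6.18)),-np.cos(np.radians(6.18)),0]); ey=np.array([-ex[1],ex[0],0])
a=lambda L:np.array(L,float)
hub=onplane('top',a([277.]),a([221.]),.092)[0]; print('hub top',hub)
# scene hub: crop (157,150)/3.4
hs=onplane('scene',a([240+157/3.4]),a([185+150/3.4]),.092)[0]; print('hub scene',hs)
# plate-based origin check / fixed jaw points: profile of depth heights in fixture frame
v,u=np.mgrid[170:260,235:390]; u=u.ravel();v=v.ravel()
v2,u2=np.mgrid[185:360,240:415]; v2=v2.ravel();u2=u2.ravel()
o=(hub+hs)/2; o[2]=0; print('o',o)
for n,uu,vv,d in(('top',u,v,dt),('scene',u2,v2,ds)):
    D=bydepth(n,uu,vv,d[vv,uu])-o; F=np.c_[D@ex,D@ey,D[:,2]]*1000
    def rng(name,zlo,zhi,xlo,xhi,yl,yh):
        k=(F[:,2]>zlo)&(F[:,2]<zhi)&(F[:,0]>xlo)&(F[:,0]<xhi)&(F[:,1]>yl)&(F[:,1]<yh)
        if k.sum(): print(n,name,k.sum(),np.round(np.percentile(F[k],[2,50,98],axis=0),1).tolist())
    rng('box',66,75,-35,40,-32,32); rng('fixedjaw',57,67,170,230,-50,50); rng('jawtop',50,70,120,165,-45,45); rng('gap',50,70,60,120,-45,45)
    h=cv2.cvtColor(t if n=='top' else s,cv2.COLOR_RGB2HSV)[vv,uu]
    k=(h[:,0]>17)&(h[:,0]<26)&(h[:,1]>140)&(h[:,2]>120)&(F[:,2]>40)&(F[:,2]<75)
    print(n,'nut',k.sum(),np.round(np.percentile(F[k],[2,50,98],axis=0),1).tolist())
E
```

```text
hub top [ 0.51725334 -0.27272132  0.092     ]
hub scene [ 0.51705349 -0.27572851  0.092     ]
o [ 0.51715342 -0.27422491  0.        ]
top box 298 [[-27.8, -26.4, 67.0], [-3.0, -10.2, 70.5], [21.7, 27.9, 74.0]]
top fixedjaw 421 [[181.8, -38.5, 58.5], [194.4, 0.0, 62.5], [208.9, 39.1, 65.9]]
top jawtop 401 [[120.6, -40.1, 50.8], [133.4, 0.1, 61.4], [159.0, 41.0, 64.9]]
top gap 366 [[74.5, -38.4, 51.4], [96.7, 0.3, 57.2], [119.6, 38.8, 63.0]]Traceback (most recent call last):
  File "<stdin>", line 20, in <module>
    return _quantile_unchecked(
        a, q, axis, out, overwrite_input, method, keepdims, weights)
    return _ureduce(a,
                    func=_quantile_ureduce_func,
    ...<5 lines>...
                    overwrite_input=overwrite_input,
                    method=method)
    r = func(a, **kwargs)
    result = _quantile(arr,
                       quantiles=q,
    ...<2 lines>...
                       out=out,
                       weights=wgt)
    slices_having_nans = np.isnan(arr[-1, ...])
                                  ~~~^^^^^^^^^
IndexError: index -1 is out of bounds for axis 0 with size 0
```

Request:
send_rows --deltas '[{"xyz": [4, -2, 0], "rot": [0, 0, 0], "fingers": 1}, {"xyz": [8, -4, 0], "rot": [0, 0, 0], "fingers": 1}, {"xyz": [12, -6, 0], "rot": [0, 0, 0], "fingers": 1}, {"xyz": [16, -8, 0], "rot": [0, 0, 0], "fingers": 1}, {"xyz": [20, -10, 0], "rot": [0, 0, 0], "fingers": 1}, {"xyz": [24, -12, 0], "rot": [0, 0, 0], "fingers": 1}, {"xyz": [28, -14, 0], "rot": [0, 0, 0], "fingers": 1}, {"xyz": [32, -16, 0], "rot": [0, 0, 0], "fingers": 1}, {"xyz": [36, -18, 0], "rot": [0, 0, 0], "fingers": 1}, {"xyz": [40, -20, 0], "rot": [0, 0, 0], "fingers": 1}, {"xyz": [43, -21, 0], "rot": [0, 0, 0], "fingers": 1}, {"xyz": [45, -21.9, 0], "rot": [0, 0, 0], "fingers": 1}]'

```text
clock: 1.4
ee_pos: [0.5273, -0.2272, 0.1919]
tcp_rot: [0.0, 0.992, 0.13, 0.0]
contact_force: [1.3, -0.6, 0.2]
grip_width: 1.004
gripper_force: 0.0
```

Request:
send_rows --deltas '[{"xyz": [0, 0, 0], "rot": [0, 0, 0], "fingers": 1}, {"xyz": [0, 0, 0], "rot": [0, 0, 0], "fingers": 1}]'

```text
clock: 1.57
ee_pos: [0.5273, -0.227, 0.1912]
tcp_rot: [0.0, 0.991, 0.132, -0.0]
contact_force: [0.2, -0.5, 0.4]
grip_width: 0.998
gripper_force: 0.0
```

Request:
send_rows --deltas '[{"xyz": [0, 0, 2], "rot": [0, 0, 0], "fingers": 1}, {"xyz": [0, 0, 4], "rot": [0, 0, 0], "fingers": 1}, {"xyz": [0, 0, 5.5], "rot": [0, 0, 0], "fingers": 1}, {"xyz": [0, 0, 7], "rot": [0, 0, 0], "fingers": 1}, {"xyz": [0, 0, 8.5], "rot": [0, 0, 0], "fingers": 1}, {"xyz": [0, 0, 9.1], "rot": [0, 0, 0], "fingers": 1}, {"xyz": [0, 0, 9.1], "rot": [0, 0, 0], "fingers": 1}]'

```text
clock: 2.15
ee_pos: [0.5238, -0.2291, 0.0991]
tcp_rot: [-0.001, 0.992, 0.129, -0.001]
contact_force: [0.2, 0.3, -0.4]
grip_width: 1.002
gripper_force: 0.0
```

```bash
python3 - <<'E'
from h import *
s,_=snap('scene'); t,_=snap('top')
a=cv2.resize(s[150:300,200:370],None,fx=2.6,fy=2.6); b=cv2.resize(t[170:260,225:335],None,fx=3,fy=3)
A=np.zeros((390,442+330,3),np.uint8); A[:a.shape[0],:a.shape[1]]=a; A[:b.shape[0],a.shape[1]:a.shape[1]+b.shape[1]]=b
cv2.imwrite('pics/pre.png',A[:,:,::-1]); print(r.sense()['ee_pos'],r.sense()['contact_force'])
E
```

```text
[ 0.52545861 -0.22962242  0.10110815] [-0.08488669  0.24504337 -0.00060649]
```

View pics/pre.png

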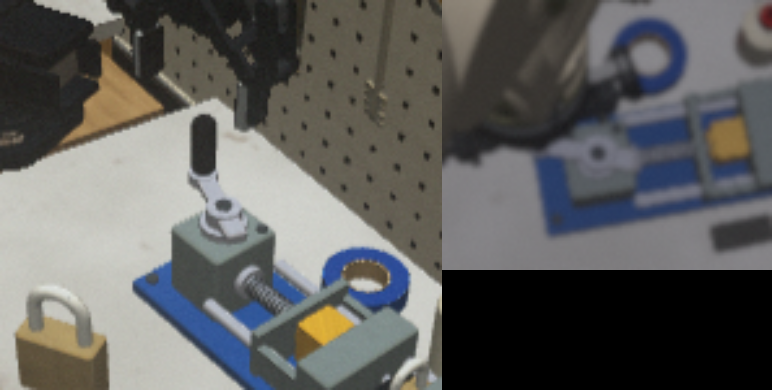

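The scene crop shows the handle between two fingers, at crop (150,75) and (245,125). They look higher or farther away than expected, so I'll check the projections.

```bash
python3 - <<'E'
from h import *
T=np.array([.527,-.228,.101]); y=np.array([.257,-.966,0])
for nm,P in (('tcp',T),('nearpad',T+y*.0425+[0,0,.013]),('farpad',T-y*.0425+[0,0,.013]),('htop',T*[1,1,0]+[0,0,.133]),('hbot',T*[1,1,0]+[0,0,.089])):
    p=pix('scene',P); print(nm,p.round(1),((p-[200,150])*2.6).round())
s,d=snap('scene')
for u,v in((294,196),(293,190),(257,175),(257,168),(278,205)): print(u,v,bydepth('scene',np.float64(u),np.float64(v),d[v,u]).round(3))
E
```

```text
tcp [276.3 209.9] [198. 156.]
nearpad [294.1 213.6] [245. 165.]
farpad [259.6 195.3] [155. 118.]
htop [276.5 195.7] [199. 119.]
hbot [276.3 215.1] [198. 169.]
294 196 [ 0.529 -0.279  0.161]
293 190 [ 0.527 -0.278  0.173]
257 175 [ 0.51  -0.189  0.162]
257 168 [ 0.51  -0.188  0.176]
278 205 [ 0.525 -0.236  0.118]
```

```bash
python3 - <<'E'
from h import *
s,d=snap('scene')
for u in(257,294):
  for v in range(165,222,4): print(u,v,bydepth('scene',np.float64(u),np.float64(v),d[v,u]).round(3),s[v,u])
print(r.sense()['ee_pos'],r.sense()['joint_positions'],r.sense()['clock'])
E
```

```text
257 165 [ 0.509 -0.192  0.185] [33 33 30]
257 169 [ 0.509 -0.192  0.176] [34 31 28]
257 173 [ 0.508 -0.192  0.168] [39 35 35]
257 177 [ 0.509 -0.19   0.158] [34 31 29]
257 181 [ 0.687  0.112 -0.074] [39 36 34]
257 185 [ 0.687  0.111 -0.086] [58 48 40]
257 189 [ 0.61  -0.018 -0.   ] [170 137  90]
257 193 [ 0.603 -0.03  -0.001] [130 106  70]
257 197 [ 0.594 -0.044 -0.001] [192 192 185]
257 201 [ 0.585 -0.06   0.   ] [195 197 188]
257 205 [ 0.577 -0.072 -0.001] [196 197 188]
257 209 [ 0.57  -0.084 -0.002] [197 198 191]
257 213 [ 0.562 -0.097 -0.002] [199 200 193]
257 217 [ 0.554 -0.112 -0.   ] [197 199 192]
257 221 [ 0.547 -0.123 -0.   ] [201 201 194]
294 165 [ 0.531 -0.272  0.218] [42 44 43]
294 169 [ 0.529 -0.275  0.213] [44 43 44]
294 173 [ 0.527 -0.279  0.208] [38 35 34]
294 177 [ 0.525 -0.282  0.202] [41 42 36]
294 181 [ 0.529 -0.278  0.191] [77 81 75]
294 185 [ 0.526 -0.282  0.186] [82 81 79]
294 189 [ 0.529 -0.278  0.175] [80 81 76]
294 193 [ 0.527 -0.281  0.169] [83 85 80]
294 197 [ 0.53  -0.278  0.158] [80 82 75]
294 201 [ 0.657 -0.104 -0.001] [190 192 184]
294 205 [ 0.65  -0.115 -0.003] [198 198 190]
294 209 [ 0.64  -0.128 -0.002] [201 201 195]
294 213 [ 0.632 -0.14  -0.003] [203 202 196]
294 217 [ 0.622 -0.155  0.   ] [206 208 202]
294 221 [ 0.614 -0.166 -0.   ] [204 204 199]
[ 0.52631056 -0.22970575  0.10181126] [-5.51189341e-01  3.50764667e-01 -1.24448099e-01  1.09364042e+00
 -1.69434728e-04  2.33123963e+00] 2.35
```

The seen fingertips end at z≈0.155, although the reported TCP implies about 0.114. Closing the fingers here is a safe test. They either grip the handle or shut empty above it.

Request:
send_rows --deltas '[{"xyz": [0, 0, 0], "rot": [0, 0, 0], "fingers": 0.1}, {"xyz": [0, 0, 0], "rot": [0, 0, 0], "fingers": 0.1}, {"xyz": [0, 0, 0], "rot": [0, 0, 0], "fingers": 0.1}, {"xyz": [0, 0, 0], "rot": [0, 0, 0], "fingers": 0.1}, {"xyz": [0, 0, 0], "rot": [0, 0, 0], "fingers": 0.1}, {"xyz": [0, 0, 0], "rot": [0, 0, 0], "fingers": 0.1}, {"xyz": [0, 0, 0], "rot": [0, 0, 0], "fingers": 0.1}, {"xyz": [0, 0, 0], "rot": [0, 0, 0], "fingers": 0.1}, {"xyz": [0, 0, 0], "rot": [0, 0, 0], "fingers": 0.1}, {"xyz": [0, 0, 0], "rot": [0, 0, 0], "fingers": 0.1}]' --force 40

```text
clock: 3.18
ee_pos: [0.5258, -0.2289, 0.1005]
tcp_rot: [0.0, 0.992, 0.13, -0.0]
contact_force: [-0.3, 1.0, 1.2]
grip_width: 0.096
gripper_force: 0.0
```

```bash
python3 - <<'E'
from h import *
s,d=snap('scene')
cv2.imwrite('pics/grip.png',cv2.resize(s[110:300,200:370],None,fx=3,fy=3)[:,:,::-1])
x=r.sense(); print(x['ee_pos'],x['contact_force'],x['grip_width'],x['gripper_force'],x['clock'])
E
```

```text
[ 0.52586046 -0.22886758  0.10057322] [-0.35577783 -0.03457926 -0.35736387] 0.09774504127114476 0.0 3.2333
```

View pics/grip.png

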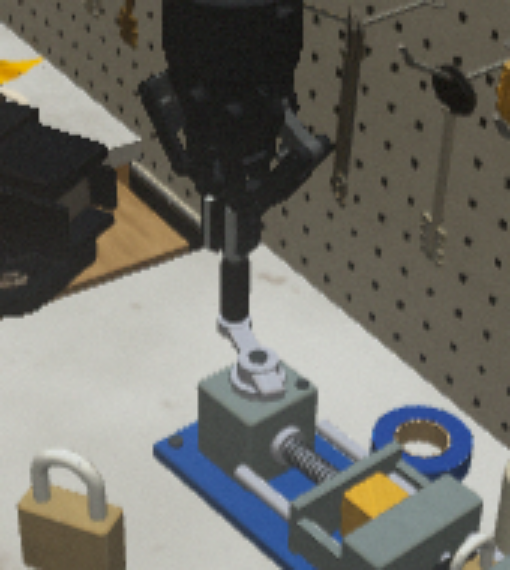

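The fingers closed on nothing: their tips, at crop (232,248), are just above the handle top at (235,258). So the reported TCP height is about 4 cm low. I'll measure the true tips.

```bash
python3 - <<'E'
from h import *
s,d=snap('scene')
v,u=np.mgrid[172:216,266:292]; D=bydepth('scene',u.ravel(),v.ravel(),d[v,u].ravel())
k=(D[:,2]>.09)&(D[:,1]<-.17)&(D[:,0]<.6); D=D[k]; uu=u.ravel()[k]; vv=v.ravel()[k]
for a in range(172,216,2):
    q=vv==a
    if q.any(): print(a,uu[q].min(),uu[q].max(),np.median(D[q],0).round(3),s[a,uu[q].min():uu[q].max()+1].max(1).tolist())
E
```

```text
172 266 291 [ 0.52  -0.245  0.193] [35, 37, 34, 35, 34, 37, 30, 32, 34, 33, 36, 35, 35, 35, 39, 32, 50, 48, 47, 50, 37, 31, 32, 36, 32, 37]
174 266 291 [ 0.52  -0.248  0.192] [52, 31, 37, 58, 44, 36, 32, 35, 41, 38, 32, 34, 36, 35, 35, 32, 31, 32, 33, 31, 37, 33, 33, 31, 33, 35]
176 267 291 [ 0.52  -0.248  0.187] [38, 126, 179, 179, 76, 40, 36, 31, 33, 39, 46, 35, 35, 35, 33, 30, 35, 35, 37, 36, 36, 34, 35, 35, 37]
178 267 291 [ 0.519 -0.248  0.184] [38, 78, 79, 47, 35, 34, 31, 38, 52, 43, 40, 38, 38, 36, 36, 33, 38, 36, 39, 39, 38, 31, 35, 48, 50]
180 267 288 [ 0.519 -0.245  0.178] [39, 77, 80, 43, 34, 32, 37, 31, 81, 104, 55, 46, 36, 38, 34, 31, 37, 34, 40, 34, 36, 58]
182 267 286 [ 0.52  -0.242  0.169] [51, 78, 82, 38, 35, 40, 34, 36, 78, 81, 77, 64, 38, 35, 40, 36, 40, 42, 40, 37]
184 267 286 [ 0.52  -0.241  0.166] [46, 79, 80, 39, 39, 39, 36, 39, 82, 84, 78, 67, 42, 36, 40, 37, 43, 44, 39, 40]
186 267 286 [ 0.52  -0.241  0.162] [43, 81, 83, 39, 36, 37, 36, 37, 79, 82, 83, 66, 39, 39, 39, 39, 40, 45, 40, 36]
188 267 286 [ 0.52  -0.241  0.158] [38, 82, 83, 39, 39, 37, 35, 42, 81, 
[... 377 characters left out ...]
 -0.24   0.141] [73, 55, 75, 76, 79, 76, 59, 45, 62]
198 274 282 [ 0.527 -0.233  0.131] [49, 45, 45, 44, 49, 46, 43, 46, 44]
200 274 282 [ 0.526 -0.235  0.127] [42, 43, 44, 43, 44, 42, 43, 40, 40]
202 274 282 [ 0.526 -0.235  0.124] [49, 43, 40, 38, 44, 45, 45, 42, 41]
204 274 282 [ 0.525 -0.236  0.12 ] [47, 49, 42, 44, 44, 40, 44, 45, 44]
206 274 282 [ 0.525 -0.236  0.115] [46, 43, 50, 44, 45, 44, 42, 42, 43]
208 274 282 [ 0.525 -0.234  0.11 ] [47, 45, 44, 46, 42, 43, 43, 43, 44]
210 274 282 [ 0.525 -0.235  0.105] [48, 46, 47, 44, 46, 45, 45, 47, 42]
212 274 282 [ 0.526 -0.236  0.101] [51, 48, 45, 45, 45, 43, 46, 49, 42]
214 274 282 [ 0.526 -0.235  0.096] [51, 46, 45, 46, 47, 46, 47, 47, 52]
```

The true tips are at z≈0.139 against a reported 0.1005, so the bias is about 39 mm. I'll open, go down another 3.9 cm and grip.

Request:
send_rows --deltas '[{"xyz": [0, 0, 0], "rot": [0, 0, 0], "fingers": 0.8}, {"xyz": [0, 0, 0], "rot": [0, 0, 0], "fingers": 0.8}, {"xyz": [0, 0, 0], "rot": [0, 0, 0], "fingers": 0.8}, {"xyz": [0, 0, 0], "rot": [0, 0, 0], "fingers": 0.8}, {"xyz": [0, 0, 0], "rot": [0, 0, 0], "fingers": 0.8}, {"xyz": [0, 0, 0], "rot": [0, 0, 0], "fingers": 0.8}, {"xyz": [0, 0, 1.0], "rot": [0, 0, 0], "fingers": 0.8}, {"xyz": [0, 0, 2], "rot": [0, 0, 0], "fingers": 0.8}, {"xyz": [0, 0, 3], "rot": [0, 0, 0], "fingers": 0.8}, {"xyz": [0, 0, 3.8], "rot": [0, 0, 0], "fingers": 0.8}, {"xyz": [0, 0, 3.8], "rot": [0, 0, 0], "fingers": 0.8}]'

```text
clock: 4.2
ee_pos: [0.5241, -0.2278, 0.0597]
tcp_rot: [-0.001, 0.992, 0.13, -0.002]
contact_force: [-0.7, -0.1, -0.2]
grip_width: 0.802
gripper_force: 0.0
```

Request:
send_rows --deltas '[{"xyz": [0, 0, 0], "rot": [0, 0, 0], "fingers": 0.1}, {"xyz": [0, 0, 0], "rot": [0, 0, 0], "fingers": 0.1}, {"xyz": [0, 0, 0], "rot": [0, 0, 0], "fingers": 0.1}, {"xyz": [0, 0, 0], "rot": [0, 0, 0], "fingers": 0.1}, {"xyz": [0, 0, 0], "rot": [0, 0, 0], "fingers": 0.1}, {"xyz": [0, 0, 0], "rot": [0, 0, 0], "fingers": 0.1}, {"xyz": [0, 0, 0], "rot": [0, 0, 0], "fingers": 0.1}, {"xyz": [0, 0, 0], "rot": [0, 0, 0], "fingers": 0.1}]' --force 60

```text
clock: 4.87
ee_pos: [0.5263, -0.2292, 0.0633]
tcp_rot: [0.0, 0.992, 0.13, 0.001]
contact_force: [-0.2, 0.2, 4.9]
grip_width: 0.19
gripper_force: 58.7
```

```bash
python3 - <<'E'
from h import *
s,d=snap('scene')
cv2.imwrite('pics/grip2.png',cv2.resize(s[110:360,200:420],None,fx=2.4,fy=2.4)[:,:,::-1])
x=r.sense(); print(x['ee_pos'],x['contact_force'],x['grip_width'],x['gripper_force'],x['clock'])
E
```

```text
[ 0.52634924 -0.22918506  0.06327107] [0.19578366 0.49718643 4.72461209] 0.1842274931959812 58.79385356674902 4.9167
```

View pics/grip2.png

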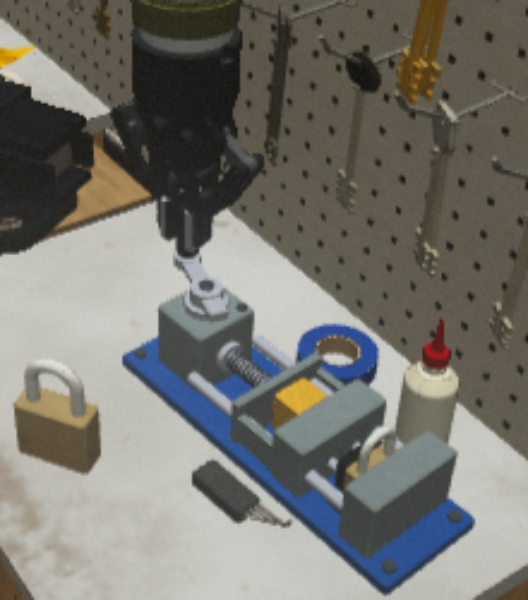

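The handle is gripped at crop (187,235), with width 0.18 and 59 N. Next I'll work out the arc rows.

```bash
cat > arc.py <<'E'
# arc.py cx cy r  th_now th1 th2 ...  (degrees, world) -> rows in cm relative to commanded pose at th_now
import sys,numpy as np,json
from scipy.spatial.transform import Rotation as Rot
q=np.array([.9916,.1295,0,0]);M=Rot.from_quat(q/np.linalg.norm(q)).as_matrix()
def rows(r,t0,ts):
    p=lambda t:r*np.array([np.cos(np.radians(t)),np.sin(np.radians(t)),0])
    return [(100*M.T@(p(t)-p(t0))).round(2)[:2].tolist() for t in ts]
if __name__=='__main__':
    r,t0,t1,n=map(float,sys.argv[1:5])
    print(t0,rows(r,t0,np.linspace(t0,t1,int(n)+1)[1:]))
E
python3 arc.py .045 77 113 8;python3 arc.py .045 113 149 8; python3 arc.py .045 149 185 8
python3 -c "
from arc import *
print(np.array([.148,-.556])+(M@np.array([.45,-.219,0]))[:2])"
```

```text
77.0 [[-0.32, -0.15], [-0.65, -0.28], [-0.99, -0.38], [-1.33, -0.46], [-1.68, -0.5], [-2.04, -0.52], [-2.39, -0.51], [-2.74, -0.48]]
113.0 [[-0.35, 0.06], [-0.69, 0.15], [-1.02, 0.27], [-1.35, 0.41], [-1.66, 0.58], [-1.95, 0.77], [-2.23, 0.99], [-2.5, 1.22]]
149.0 [[-0.24, 0.26], [-0.47, 0.53], [-0.67, 0.82], [-0.84, 1.13], [-1.0, 1.44], [-1.13, 1.77], [-1.23, 2.11], [-1.3, 2.46]]
[ 0.52666514 -0.22877881]
```

Request:
send_rows --deltas '[{"xyz": [-0.32, -0.15, 0], "rot": [0, 0, 0], "fingers": 0.1}, {"xyz": [-0.65, -0.28, 0], "rot": [0, 0, 0], "fingers": 0.1}, {"xyz": [-0.99, -0.38, 0], "rot": [0, 0, 0], "fingers": 0.1}, {"xyz": [-1.33, -0.46, 0], "rot": [0, 0, 0], "fingers": 0.1}, {"xyz": [-1.68, -0.5, 0], "rot": [0, 0, 0], "fingers": 0.1}, {"xyz": [-2.04, -0.52, 0], "rot": [0, 0, 0], "fingers": 0.1}, {"xyz": [-2.39, -0.51, 0], "rot": [0, 0, 0], "fingers": 0.1}, {"xyz": [-2.74, -0.48, 0], "rot": [0, 0, 0], "fingers": 0.1}]'

```text
clock: 5.58
ee_pos: [0.4984, -0.2308, 0.0632]
tcp_rot: [-0.0, 0.992, 0.13, 0.001]
contact_force: [4.5, 2.8, 6.5]
grip_width: 0.189
gripper_force: 59.0
```

Request:
send_rows --deltas '[{"xyz": [-0.35, 0.06, 0], "rot": [0, 0, 0], "fingers": 0.1}, {"xyz": [-0.69, 0.15, 0], "rot": [0, 0, 0], "fingers": 0.1}, {"xyz": [-1.02, 0.27, 0], "rot": [0, 0, 0], "fingers": 0.1}, {"xyz": [-1.35, 0.41, 0], "rot": [0, 0, 0], "fingers": 0.1}, {"xyz": [-1.66, 0.58, 0], "rot": [0, 0, 0], "fingers": 0.1}, {"xyz": [-1.95, 0.77, 0], "rot": [0, 0, 0], "fingers": 0.1}, {"xyz": [-2.23, 0.99, 0], "rot": [0, 0, 0], "fingers": 0.1}, {"xyz": [-2.5, 1.22, 0], "rot": [0, 0, 0], "fingers": 0.1}]'

```text
clock: 6.25
ee_pos: [0.4771, -0.2479, 0.0632]
tcp_rot: [-0.001, 0.992, 0.13, 0.001]
contact_force: [3.7, 5.7, 8.7]
grip_width: 0.193
gripper_force: 59.3
```

```bash
python3 - <<'E'
from h import *
t,d=snap('top')
cv2.imwrite('pics/t2.png',cv2.resize(t[170:260,235:390],None,fx=5,fy=5)[:,:,::-1])
x=r.sense(); print(x['ee_pos'],x['contact_force'],x['grip_width'],x['gripper_force'],x['clock'])
E
```

```text
[ 0.476797   -0.24848049  0.06321284] [2.71491531 5.00274673 9.46239445] 0.18646276636833542 59.30974092450924 6.3
```

View pics/t2.png

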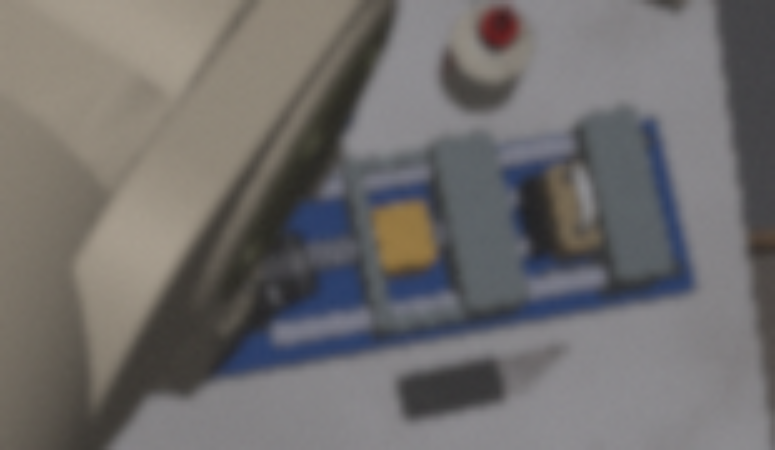

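The top crop shows that the nut, at (405,238), has reached the rear wall. The jaw has moved back about 12 crop pixels, or 6 mm. The tangential force of 6 N matches pulling the jaw. I'll open another 0.5 rad.

Request:
send_rows --deltas '[{"xyz": [-0.24, 0.26, 0], "rot": [0, 0, 0], "fingers": 0.1}, {"xyz": [-0.47, 0.53, 0], "rot": [0, 0, 0], "fingers": 0.1}, {"xyz": [-0.67, 0.82, 0], "rot": [0, 0, 0], "fingers": 0.1}, {"xyz": [-0.84, 1.13, 0], "rot": [0, 0, 0], "fingers": 0.1}, {"xyz": [-1.0, 1.44, 0], "rot": [0, 0, 0], "fingers": 0.1}, {"xyz": [-1.13, 1.77, 0], "rot": [0, 0, 0], "fingers": 0.1}, {"xyz": [-1.13, 1.77, 0], "rot": [0, 0, 0], "fingers": 0.1}, {"xyz": [-1.13, 1.77, 0], "rot": [0, 0, 0], "fingers": 0.1}, {"xyz": [-1.13, 1.77, 0], "rot": [0, 0, 0], "fingers": 0.1}, {"xyz": [-1.13, 1.77, 0], "rot": [0, 0, 0], "fingers": 0.1}]'

```text
clock: 7.13
ee_pos: [0.4699, -0.2683, 0.0632]
tcp_rot: [-0.001, 0.992, 0.13, -0.0]
contact_force: [1.0, 3.8, 10.1]
grip_width: 0.191
gripper_force: 59.5
```

```bash
python3 - <<'E'
from h import *
t,d=snap('top')
cv2.imwrite('pics/t3.png',cv2.resize(t[190:240,290:390],None,fx=8,fy=8,interpolation=2)[:,:,::-1])
# gray jaw front edge vs padlock along screw line, heights by depth
o=np.array([.5168,-.2712,0]); ex=np.array([.1077,-.9942,0]); ey=np.array([.9942,.1077,0])
v,u=np.mgrid[180:255,290:385]; D=bydepth('top',u.ravel(),v.ravel(),d[v,u].ravel())-o
F=np.c_[D@ex,D@ey,D[:,2]]*1000
k=(F[:,2]>55)&(F[:,2]<66)&(abs(F[:,1])<30)
h,b=np.histogram(F[k,0],np.arange(50,215,4)); print(list(zip(b.astype(int).tolist(),h.tolist())))
x=r.sense(); print(x['ee_pos'],x['contact_force'],x['clock'])
E
python3 arc.py .045 178 142 8;python3 arc.py .045 142 106 8;python3 arc.py .045 106 88 6
```

```text
[(50, 0), (54, 0), (58, 0), (62, 0), (66, 0), (70, 7), (74, 9), (78, 7), (82, 11), (86, 14), (90, 16), (94, 19), (98, 12), (102, 0), (106, 22), (110, 41), (114, 44), (118, 45), (122, 39), (126, 43), (130, 45), (134, 42), (138, 6), (142, 0), (146, 0), (150, 0), (154, 0), (158, 0), (162, 0), (166, 0), (170, 3), (174, 3), (178, 0), (182, 23), (186, 47), (190, 41), (194, 44), (198, 39), (202, 43), (206, 43), (210, 25)]
[ 0.46988966 -0.26823511  0.0631835 ] [0.2056078  4.80399948 9.97938588] 7.1833
178.0 [[0.12, -0.33], [0.26, -0.66], [0.42, -0.97], [0.61, -1.27], [0.83, -1.55], [1.06, -1.81], [1.32, -2.06], [1.59, -2.28]]
142.0 [[0.29, -0.2], [0.59, -0.38], [0.91, -0.53], [1.24, -0.66], [1.58, -0.77], [1.93, -0.84], [2.28, -0.89], [2.63, -0.91]]
106.0 [[0.24, 0.0], [0.47, 0.02], [0.7, 0.04], [0.94, 0.08], [1.17, 0.13], [1.39, 0.19]]
```

View pics/t3.png

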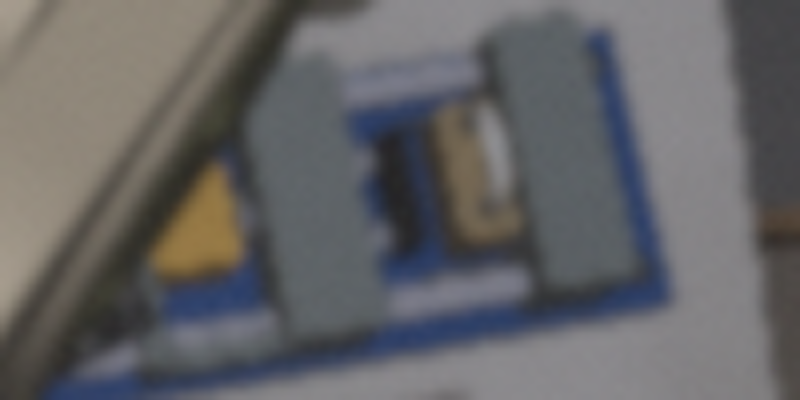

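The top crop shows the pad at (405,195), clear of the padlock at (470,175). From depth, the jaw origin is at about 109 mm. I'll add 0.15 rad for margin, hold, then start closing.

Request:
send_rows --deltas '[{"xyz": [-0.1, 0.34, 0], "rot": [0, 0, 0], "fingers": 0.1}, {"xyz": [-0.17, 0.69, 0], "rot": [0, 0, 0], "fingers": 0.1}, {"xyz": [-0.17, 0.69, 0], "rot": [0, 0, 0], "fingers": 0.1}, {"xyz": [-0.17, 0.69, 0], "rot": [0, 0, 0], "fingers": 0.1}, {"xyz": [-0.17, 0.69, 0], "rot": [0, 0, 0], "fingers": 0.1}]'

```text
clock: 7.6
ee_pos: [0.4697, -0.2752, 0.0632]
tcp_rot: [-0.001, 0.992, 0.13, -0.0]
contact_force: [-0.2, 4.5, 9.7]
grip_width: 0.187
gripper_force: 59.5
```

```bash
python3 arc.py .045 185 135 11;python3 arc.py .045 135 100 10;python3 arc.py .045 100 90 5;python3 arc.py .045 90 80 5; python3 -c "
from h import *
x=r.sense();print(x['ee_pos'],x['contact_force'])"
```

```text
185.0 [[0.08, -0.35], [0.18, -0.69], [0.31, -1.02], [0.46, -1.34], [0.64, -1.65], [0.85, -1.95], [1.07, -2.22], [1.32, -2.48], [1.59, -2.71], [1.87, -2.93], [2.18, -3.12]]
135.0 [[0.24, -0.13], [0.49, -0.25], [0.75, -0.35], [1.01, -0.43], [1.27, -0.5], [1.54, -0.55], [1.82, -0.59], [2.09, -0.6], [2.37, -0.61], [2.64, -0.59]]
100.0 [[0.16, 0.02], [0.31, 0.04], [0.47, 0.06], [0.62, 0.1], [0.77, 0.13]]
90.0 [[0.15, 0.04], [0.3, 0.09], [0.45, 0.14], [0.59, 0.2], [0.74, 0.27]]
[ 0.46973096 -0.27518857  0.06315092] [-0.2449586   4.46658209  9.68495805]
```

Request:
send_rows --deltas '[{"xyz": [0.08, -0.35, 0], "rot": [0, 0, 0], "fingers": 0.1}, {"xyz": [0.18, -0.69, 0], "rot": [0, 0, 0], "fingers": 0.1}, {"xyz": [0.31, -1.02, 0], "rot": [0, 0, 0], "fingers": 0.1}, {"xyz": [0.46, -1.34, 0], "rot": [0, 0, 0], "fingers": 0.1}, {"xyz": [0.64, -1.65, 0], "rot": [0, 0, 0], "fingers": 0.1}, {"xyz": [0.85, -1.95, 0], "rot": [0, 0, 0], "fingers": 0.1}, {"xyz": [1.07, -2.22, 0], "rot": [0, 0, 0], "fingers": 0.1}, {"xyz": [1.32, -2.48, 0], "rot": [0, 0, 0], "fingers": 0.1}, {"xyz": [1.59, -2.71, 0], "rot": [0, 0, 0], "fingers": 0.1}, {"xyz": [1.87, -2.93, 0], "rot": [0, 0, 0], "fingers": 0.1}, {"xyz": [2.18, -3.12, 0], "rot": [0, 0, 0], "fingers": 0.1}]'

```text
clock: 8.52
ee_pos: [0.4819, -0.2418, 0.0632]
tcp_rot: [0.001, 0.992, 0.129, -0.002]
contact_force: [-4.6, -2.3, 9.9]
grip_width: 0.188
gripper_force: 59.4
```

Request:
send_rows --deltas '[{"xyz": [0.24, -0.13, 0], "rot": [0, 0, 0], "fingers": 0.1}, {"xyz": [0.49, -0.25, 0], "rot": [0, 0, 0], "fingers": 0.1}, {"xyz": [0.75, -0.35, 0], "rot": [0, 0, 0], "fingers": 0.1}, {"xyz": [1.01, -0.43, 0], "rot": [0, 0, 0], "fingers": 0.1}, {"xyz": [1.27, -0.5, 0], "rot": [0, 0, 0], "fingers": 0.1}, {"xyz": [1.54, -0.55, 0], "rot": [0, 0, 0], "fingers": 0.1}, {"xyz": [1.82, -0.59, 0], "rot": [0, 0, 0], "fingers": 0.1}, {"xyz": [2.09, -0.6, 0], "rot": [0, 0, 0], "fingers": 0.1}, {"xyz": [2.37, -0.61, 0], "rot": [0, 0, 0], "fingers": 0.1}, {"xyz": [2.64, -0.59, 0], "rot": [0, 0, 0], "fingers": 0.1}]'

```text
clock: 9.35
ee_pos: [0.5049, -0.2288, 0.0632]
tcp_rot: [0.0, 0.992, 0.129, -0.003]
contact_force: [-6.8, -0.5, 13.3]
grip_width: 0.191
gripper_force: 59.7
```

```bash
cat > look.py <<'E'
from h import *
F=[]
for i in range(5):
    t,d=snap('top'); x=r.sense(); F.append(x['contact_force'])
F=np.mean(F,0); q=x['ee_pos'][:2]-[.517,-.272]; a=np.arctan2(q[1],q[0]); 
print('ang',np.degrees(a).round(1),'rad',np.hypot(*q).round(4),'Ftan(CW drive)',(F[:2]@[-np.sin(a),np.cos(a)]).round(2),'Frad',(F[:2]@[np.cos(a),np.sin(a)]).round(2),x['clock'])
o=np.array([.5168,-.2712,0]); ex=np.array([.1077,-.9942,0]); ey=np.array([.9942,.1077,0])
v,u=np.mgrid[180:255,290:385]; D=bydepth('top',u.ravel(),v.ravel(),d[v,u].ravel())-o
G=np.c_[D@ex,D@ey,D[:,2]]*1000
k=(G[:,2]>55)&(G[:,2]<66)&(abs(G[:,1])<30)
h,b=np.histogram(G[k,0],np.arange(90,190,4)); print(list(zip(b.astype(int).tolist(),h.tolist())))
E
python3 look.py
```

```text
ang 105.0 rad 0.0449 Ftan(CW drive) 5.06 Frad 1.0 9.6
[(90, 19), (94, 18), (98, 21), (102, 17), (106, 22), (110, 27), (114, 44), (118, 44), (122, 42), (126, 41), (130, 46), (134, 43), (138, 41), (142, 10), (146, 0), (150, 0), (154, 0), (158, 0), (162, 0), (166, 0), (170, 3), (174, 3), (178, 0), (182, 23)]
```

Request:
send_rows --deltas '[{"xyz": [0.16, 0.02, 0], "rot": [0, 0, 0], "fingers": 0.1}, {"xyz": [0.31, 0.04, 0], "rot": [0, 0, 0], "fingers": 0.1}, {"xyz": [0.47, 0.06, 0], "rot": [0, 0, 0], "fingers": 0.1}, {"xyz": [0.62, 0.1, 0], "rot": [0, 0, 0], "fingers": 0.1}, {"xyz": [0.77, 0.13, 0], "rot": [0, 0, 0], "fingers": 0.1}]'

```text
clock: 10.02
ee_pos: [0.5126, -0.2277, 0.0632]
tcp_rot: [0.0, 0.992, 0.129, -0.002]
contact_force: [-7.0, -0.2, 12.3]
grip_width: 0.188
gripper_force: 59.7
```

Request:
send_rows --deltas '[{"xyz": [0.15, 0.04, 0], "rot": [0, 0, 0], "fingers": 0.1}, {"xyz": [0.3, 0.09, 0], "rot": [0, 0, 0], "fingers": 0.1}, {"xyz": [0.45, 0.14, 0], "rot": [0, 0, 0], "fingers": 0.1}]'

```text
clock: 10.27
ee_pos: [0.5173, -0.2277, 0.0632]
tcp_rot: [-0.0, 0.992, 0.129, -0.002]
contact_force: [-6.8, -0.3, 12.8]
grip_width: 0.19
gripper_force: 59.7
```

```bash
python3 look.py; python3 arc.py .045 84 76 4; python3 arc.py .045 76 68 4; python3 arc.py .045 68 60 4
```

```text
ang 89.2 rad 0.0443 Ftan(CW drive) 5.55 Frad 0.44 10.5167
[(90, 20), (94, 21), (98, 21), (102, 23), (106, 18), (110, 19), (114, 42), (118, 44), (122, 42), (126, 40), (130, 47), (134, 42), (138, 41), (142, 38), (146, 1), (150, 0), (154, 0), (158, 0), (162, 0), (166, 0), (170, 3), (174, 4), (178, 0), (182, 21)]
84.0 [[0.15, 0.06], [0.29, 0.12], [0.43, 0.19], [0.57, 0.26]]
76.0 [[0.14, 0.08], [0.27, 0.16], [0.4, 0.25], [0.53, 0.34]]
68.0 [[0.12, 0.1], [0.24, 0.2], [0.36, 0.3], [0.47, 0.41]]
```

Request:
send_rows --deltas '[{"xyz": [0.15, 0.06, 0], "rot": [0, 0, 0], "fingers": 0.1}, {"xyz": [0.29, 0.12, 0], "rot": [0, 0, 0], "fingers": 0.1}]'

```text
clock: 10.68
ee_pos: [0.5203, -0.228, 0.0632]
tcp_rot: [-0.0, 0.992, 0.129, -0.002]
contact_force: [-6.1, 0.9, 13.4]
grip_width: 0.191
gripper_force: 59.7
```

Request:
send_rows --deltas '[{"xyz": [0.14, 0.07, 0], "rot": [0, 0, 0], "fingers": 0.1}, {"xyz": [0.28, 0.14, 0], "rot": [0, 0, 0], "fingers": 0.1}]'

```text
clock: 10.85
ee_pos: [0.5235, -0.2285, 0.0631]
tcp_rot: [-0.0, 0.992, 0.129, -0.002]
contact_force: [-4.9, 1.3, 12.6]
grip_width: 0.193
gripper_force: 59.7
```

```bash
python3 look.py
```

```text
ang 81.1 rad 0.0439 Ftan(CW drive) 5.53 Frad 0.87 11.1
[(90, 15), (94, 22), (98, 20), (102, 21), (106, 21), (110, 20), (114, 26), (118, 47), (122, 44), (126, 39), (130, 43), (134, 44), (138, 40), (142, 44), (146, 12), (150, 0), (154, 0), (158, 0), (162, 0), (166, 0), (170, 3), (174, 4), (178, 0), (182, 27)]
```

Request:
send_rows --deltas '[{"xyz": [0.14, 0.08, 0], "rot": [0, 0, 0], "fingers": 0.1}, {"xyz": [0.27, 0.16, 0], "rot": [0, 0, 0], "fingers": 0.1}]'

```text
clock: 11.27
ee_pos: [0.5265, -0.2292, 0.0631]
tcp_rot: [-0.0, 0.992, 0.129, -0.002]
contact_force: [-6.4, 1.6, 12.2]
grip_width: 0.191
gripper_force: 59.7
```

Request:
send_rows --deltas '[{"xyz": [0.13, 0.09, 0], "rot": [0, 0, 0], "fingers": 0.1}, {"xyz": [0.26, 0.18, 0], "rot": [0, 0, 0], "fingers": 0.1}]'

```text
clock: 11.43
ee_pos: [0.5295, -0.2302, 0.0631]
tcp_rot: [-0.001, 0.992, 0.129, -0.002]
contact_force: [-5.9, 2.7, 12.4]
grip_width: 0.183
gripper_force: 59.7
```

```bash
python3 look.py
```

```text
ang 73.0 rad 0.0437 Ftan(CW drive) 5.9 Frad 0.3 11.6833
[(90, 5), (94, 21), (98, 20), (102, 24), (106, 22), (110, 18), (114, 20), (118, 50), (122, 42), (126, 43), (130, 44), (134, 40), (138, 45), (142, 46), (146, 23), (150, 0), (154, 0), (158, 0), (162, 0), (166, 0), (170, 2), (174, 4), (178, 1), (182, 23)]
```

Request:
send_rows --deltas '[{"xyz": [0.12, 0.1, 0], "rot": [0, 0, 0], "fingers": 0.1}, {"xyz": [0.12, 0.1, 0], "rot": [0, 0, 0], "fingers": 0.1}]'

```text
clock: 11.85
ee_pos: [0.531, -0.2307, 0.0632]
tcp_rot: [-0.001, 0.992, 0.129, -0.002]
contact_force: [-6.1, 3.1, 12.2]
grip_width: 0.193
gripper_force: 59.8
```

Request:
send_rows --deltas '[{"xyz": [0.12, 0.1, 0], "rot": [0, 0, 0], "fingers": 0.1}, {"xyz": [0.12, 0.1, 0], "rot": [0, 0, 0], "fingers": 0.1}]'

```text
clock: 12.02
ee_pos: [0.5321, -0.2312, 0.0632]
tcp_rot: [-0.001, 0.992, 0.129, -0.002]
contact_force: [-6.1, 2.5, 13.5]
grip_width: 0.187
gripper_force: 59.9
```

```bash
python3 look.py
```

```text
ang 69.6 rad 0.0436 Ftan(CW drive) 6.64 Frad 0.83 12.2667
[(90, 5), (94, 21), (98, 21), (102, 22), (106, 19), (110, 22), (114, 20), (118, 45), (122, 42), (126, 43), (130, 44), (134, 40), (138, 45), (142, 44), (146, 27), (150, 0), (154, 0), (158, 0), (162, 0), (166, 0), (170, 7), (174, 2), (178, 0), (182, 22)]
```

Request:
send_rows --deltas '[{"xyz": [0.12, 0.1, 0], "rot": [0, 0, 0], "fingers": 0.1}, {"xyz": [0.12, 0.1, 0], "rot": [0, 0, 0], "fingers": 0.1}]'

```text
clock: 12.43
ee_pos: [0.5333, -0.2316, 0.0631]
tcp_rot: [-0.001, 0.992, 0.129, -0.003]
contact_force: [-6.5, 3.4, 13.6]
grip_width: 0.185
gripper_force: 59.9
```

```bash
python3 look.py
```

```text
ang 68.0 rad 0.0435 Ftan(CW drive) 8.03 Frad 0.57 12.6833
[(90, 2), (94, 22), (98, 20), (102, 20), (106, 20), (110, 23), (114, 19), (118, 45), (122, 42), (126, 43), (130, 46), (134, 40), (138, 43), (142, 43), (146, 31), (150, 0), (154, 0), (158, 0), (162, 0), (166, 0), (170, 4), (174, 4), (178, 0), (182, 20)]
```

Request:
send_rows --deltas '[{"xyz": [0.11, 0.11, 0], "rot": [0, 0, 0], "fingers": 0.1}, {"xyz": [0.11, 0.11, 0], "rot": [0, 0, 0], "fingers": 0.1}]'

```text
clock: 12.85
ee_pos: [0.5344, -0.2322, 0.0631]
tcp_rot: [-0.001, 0.992, 0.129, -0.003]
contact_force: [-8.0, 4.0, 14.8]
grip_width: 0.19
gripper_force: 60.0
```

```bash
python3 look.py
```

```text
ang 66.4 rad 0.0435 Ftan(CW drive) 8.82 Frad 0.65 13.1
[(90, 2), (94, 20), (98, 21), (102, 23), (106, 20), (110, 17), (114, 22), (118, 44), (122, 41), (126, 44), (130, 46), (134, 41), (138, 43), (142, 43), (146, 34), (150, 1), (154, 0), (158, 0), (162, 0), (166, 0), (170, 3), (174, 3), (178, 0), (182, 24)]
```

Contact shows in the rise of the tangential force from 5.7 to 8.8 N, which means about 12–14 N on the padlock. The angle since touch gives about 12 N. I'll add one small step, then check.

Request:
send_rows --deltas '[{"xyz": [0.07, 0.07, 0], "rot": [0, 0, 0], "fingers": 0.1}, {"xyz": [0.07, 0.07, 0], "rot": [0, 0, 0], "fingers": 0.1}]'

```text
clock: 13.27
ee_pos: [0.5349, -0.2324, 0.0631]
tcp_rot: [-0.001, 0.992, 0.129, -0.003]
contact_force: [-8.1, 4.5, 15.0]
grip_width: 0.189
gripper_force: 60.0
```

```bash
python3 look.py
```

```text
ang 65.5 rad 0.0434 Ftan(CW drive) 9.28 Frad 0.64 13.5167
[(90, 2), (94, 20), (98, 21), (102, 19), (106, 20), (110, 21), (114, 21), (118, 41), (122, 43), (126, 44), (130, 42), (134, 44), (138, 41), (142, 46), (146, 35), (150, 0), (154, 0), (158, 0), (162, 0), (166, 0), (170, 5), (174, 2), (178, 1), (182, 25)]
```

This gives 9.3 N, close to the 9.5 N expected at 15 N of jaw pressure. I'll release and rise.

Request:
send_rows --deltas '[{"xyz": [0, 0, 0], "rot": [0, 0, 0], "fingers": 0.35}, {"xyz": [0, 0, 0], "rot": [0, 0, 0], "fingers": 0.6}, {"xyz": [0, 0, 0], "rot": [0, 0, 0], "fingers": 0.8}, {"xyz": [0, 0, 0], "rot": [0, 0, 0], "fingers": 0.8}, {"xyz": [0, 0, 0], "rot": [0, 0, 0], "fingers": 0.8}, {"xyz": [0, 0, 0], "rot": [0, 0, 0], "fingers": 0.8}, {"xyz": [0, 0, -2], "rot": [0, 0, 0], "fingers": 0.8}, {"xyz": [0, 0, -4], "rot": [0, 0, 0], "fingers": 0.8}, {"xyz": [0, 0, -7], "rot": [0, 0, 0], "fingers": 0.8}, {"xyz": [0, 0, -10], "rot": [0, 0, 0], "fingers": 0.8}, {"xyz": [0, 0, -12], "rot": [0, 0, 0], "fingers": 0.8}, {"xyz": [0, 0, -12], "rot": [0, 0, 0], "fingers": 0.8}]'

```text
clock: 14.52
ee_pos: [0.5414, -0.2356, 0.1878]
tcp_rot: [0.003, 0.992, 0.13, 0.003]
contact_force: [0.8, -0.5, 0.6]
grip_width: 0.8
gripper_force: 0.0
```

```bash
python3 - <<'E'
from h import *
s,d=snap('scene')
cv2.imwrite('pics/end.png',cv2.resize(s[110:360,200:420],None,fx=2.4,fy=2.4)[:,:,::-1])
x=r.sense(); print(x['ee_pos'],x['contact_force'],x['grip_width'],x['clock'])
g=s.max(2); v,u=np.nonzero(g[185:225,266:300]<60); u=u+266;v=v+185
D=bydepth('scene',u,v,d[v,u]); k=(D[:,2]>.095)&(D[:,2]<.128)&(D[:,1]<-.18); c=D[k].mean(0)+[.0035,.0055,0]
q=c[:2]-[.517,-.272]; print(k.sum(),c,np.degrees(np.arctan2(q[1],q[0])),np.hypot(*q))
E
```

```text
[ 0.54065594 -0.23504386  0.18527472] [0.26942811 0.56381053 0.21974305] 0.7984829595811437 14.5667
122 [ 0.5374688  -0.23255265  0.11219132] 62.575694387794634 0.0444417057240833
```

View pics/end.png

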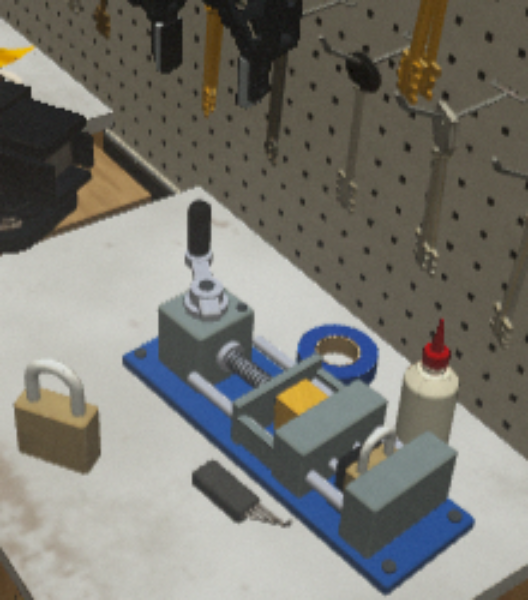

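The closing view shows the handle released and the hand clear above it. The jaw pad is on the upright padlock at (375,450), the nut is at the front of its gap, and the bystanders are in place. Allowing for the camera's bias, the handle angle agrees with the release angle, so I'm handing in.

```bash
python3 -c "
from station import r
print(r.sign_off())"
```

```text
the job is handed in; nothing more can be done
None
```

I handed the job in at about 14.6 s. The jaw was backed off about 1 cm and closed again on a clockwise turn, pressing the padlock with roughly 15 N (estimated from the handle force). The crank is released, and in the last picture the padlock is upright and nothing else has moved. The hand-in returned no verdict.

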